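# Reassemble the vacuum filtration unit

### The arm

A 6-joint arm with a two-finger parallel gripper is mounted at the origin on a cart in front of the work surface, level with it; the furniture and walls round the work are solid. World frame = base frame: x ahead of the robot, y to its left, z up, the work surface at z = 0. Lengths are in m, angles in rad, forces in N, time in s.
With the tool pointing down it reaches from about 0.25 to 0.775 m from the base axis. Payload 8.9 kg.
Tool frame: the origin (TCP) lies midway between the tips of the shut fingers; the grasp point (between the pads) lies 19 mm behind it; z points along the fingers, y is the line along which they close (so a half turn about z gives the same grasp; the last joint's range is limited). The gripper opens to 85 mm and grips with 20 to 120 N. Pads are 22 mm wide; open, the fingers measure 114 mm over their backs; the gripper's body (76 mm by 85 mm) begins 54 mm behind the grasp point. The pads swing forward as they close: fully open they stand 13 mm farther back than shut.
Start: joints at [-0.139, 0.291, -0.153, 1.127, 0, 1.431], TCP at [0.525, 0, 0.231] pointing down, gripper open.
Joint ranges: [-2.52, 2.52], [-0.91, 1.74], [-1.3, 1.37], [-1.96, 2.02], [-1.52, 1.47], [-3.14, 3.14]. Speed limits (rad/s): [2.22, 2.22, 2.79, 3.14, 3.14, 3.14].

### API

Orientations are given as a rotation vector (axis times angle).
In Python, from bench import telemetry, imaging, arm gives the robot as it stands.
- The arm moves only by the shell command python3 -m jog 'ROWS'. ROWS is JSON, a list of rows, each a list of 3 entries, a list of its own where there are three numbers: the shift along the tool's x, y, z in m, then the turn, a rotation vector about the tool's x, y, z in rad, then the finger opening in m, from 0 to 0.0854. In form: [[[dx, dy, dz], [wx, wy, wz], fingers], ...]. A call has exactly 10 rows; each row shifts and turns the commanded pose from where the row before left it, along the tool's axes as they then stand; what a row does not reach is not made up. A row lasts 1/10 s, in which the tool goes at most 50 mm and 8.59 degrees, less where a joint would pass 70% of its speed; a pose out of reach is approached as far as the arm can. A call is refused whole if a number of a shift passes 0.05 or a number of a turn 0.15, either way. A call with a gripper value outside its range is refused whole. The fingers move at their own pace and stop on an object; the grip force is fixed at half the most. Time passes only in rows, so rows that do not move let the fingers close, or fill a call up. It gives the time, the measured TCP pose, the force, the opening and the grip force at its end, in the units of the state.
- telemetry.observe(): the state, without advancing time (a new reading comes with each control period).
- imaging.camera(name): name is "scene" or "side" or "wrist"; returns a dict with "color" (480x640x3 uint8, red, green, blue), "K" (3x3 intrinsics, pixels), "distortion" ([k1, k2, p1, p2, k3] as OpenCV has them; the pictures are not rectified), "position" and "attitude" of the camera in the world. Camera axes: x right, y down, z forward; pixel columns grow to the right and rows downward; lengths in m; the calibration is good to about 2 mm. A picture is of the moment at which its call begins. There is no depth.
- arm.sign_off(): hands the job in; it is judged then, once.
The state is a dict: "t": time; "joints": joint angles; "qvel": joint speeds; "joint_torque": joint torques, N m; "position": TCP position; "eef_rot": TCP orientation; "wrist_force": force on the tool from outside, world axes, zero at the start; "torque": the same for the moment, N m; "finger_gap": opening from 0.0 (shut) to 1.0 (fully open); "grip_force": force on a finger pad.
Only numpy, scipy, OpenCV 4.12 (cv2) and the standard library are available. Lean on these libraries where they do the work, as an engineer would, in place of code of your own. Each camera call takes 0.05 s, during which the arm holds its last target. There are 200 camera calls.

### The job

The washed steel filtration unit lies in pieces on the bench. Put it back together on the open cup of the vacuum manifold (not the cup closed by the black rubber bung), one part at a time from the bottom up: the filter base with its stopper in the cup, the support puck in the recess of the base, the funnel over the puck and down on the base's flange, and last the lid on the funnel. Every part must sit fully down and level and be let go, and the petri dish, specimen cup and wash bottle must be left alone.

Things in the scene. Friction and masses are not known exactly. Their poses are not given: they have to be found in the camera images.
- base_flange (a point): Filter base, upright: steel flange (dia 62, 12 high; grasp it) on a black tapered rubber stopper 22 high (dia 40 at the flange, 32 at the foot). On the flange a round boss, dia 50, 3 high, with a recess dia 45, 3 deep. Point: on the axis, mid-flange, 28 above the foot, 6 above the flange's underside; z up. Seated: flange's underside on the cup rim, point 6 above it.
- puck_mid (a point): Support puck lying flat: steel disc, dia 40, 12 thick, lower edge bevelled to dia 34, pale sintered face (dia 33) on top. Point: its centre, 6 above its underside; z up. Seated: on the floor of the base's recess (the flange's top), standing 9 above the boss, point 18 above the cup rim. Hold it by its upper 8 mm: fingertips lower than that meet the boss.
- funnel_mid (a point): Funnel, upright: steel tube open at both ends, 72 high; foot skirt outer dia 61, inner 56; straight body outer dia 58 from 22 to 64 above the foot (grasp there); rim outer dia 62, inner 57. Point: on the axis, 36 above the foot; z up. Seated: skirt round puck and boss, foot on the top of the base's flange, point 48 above the cup rim.
- lid_knob (a point): Lid, knob up: steel plate, dia 64, 5 thick, over a tapered plug 7 high (dia 50, 40 at its underside, on which it rests); black post knob, dia 18, from 12 to 40 above the underside (grasp it, fingertips above the plate). Point: mid-knob, 26 above the underside, 14 above the plate; z up. Seated: plug in the funnel, plate on its rim, point 103 above the cup rim.
- port (a point): Open cup, fixed: steel, outer dia 54, bore dia 44, 24 deep, on the manifold's rail (fixed steel tube, dia 38 to 43, 250 long, on two feet, two black-levered stopcocks in front). Point: centre of the rim, 86 above the bench; z up. The rail has two cups, each 65 from its middle; either may be the open one.
- blank (a point): the manifold's other cup, fixed, of the same size, closed by a black rubber bung (diameter 47) that stands 12 mm above its rim; not used. Behind the left end of the rail stands an incubator, fixed, taller than 0.4 m, its nearest corner about 0.65 m ahead of the robot's base and 0.05 m to the left: keep the gripper clear of it. The point is the centre of its rim, 86 mm above the bench.
- petri: petri dish with clear lid, diameter 59, 15 mm high, loose; leave alone. Origin at the centre of its underside.
- specimen_cup: specimen cup with white screw lid, diameter 47, 58 mm high, loose; leave alone. Origin at the centre of its underside.
- wash_bottle: white wash bottle with red bent spout, body diameter 68, 194 mm high, loose; leave alone. Origin on its underside, 17 mm from the bottle's axis, which stands on the +y side.
Things that resemble listed ones, but are neither listed nor needed, are in the scene too. What is shaped like the part that bears puck_mid but turquoise is not meant.

How it is judged:
By the outcome, as a careful person would: the job done as asked, in the order asked, and still so for the second after the job is handed in, with the robot touching nothing.
It also fails if it takes over 125 s, if anything falls off the work surface, if the arm or the gripper's body presses on something with over 40 N, if the wrist force passes 120 N, or if a joint passes its speed limit or range.

## Working session

There is one attempt and no reset: what is moved stays moved. The work goes in short steps, Python scripts to look and compute and a shell command to move; the robot and the scene stay as the last step left them, time stands still between calls to the robot, and variables do not carry over. Pictures are saved under pics/ and viewed, at most 14 in all, crops included, and the job is handed in when it is done.

```bash
ls; mkdir -p pics; cat > h.py <<'E'
import numpy as np,cv2
from bench import telemetry,imaging,arm
from scipy.spatial.transform import Rotation as R
def snap(n,f):
    c=imaging.camera(n); cv2.imwrite('pics/'+f,c['color'][:,:,::-1]); 
    import pickle; pickle.dump(c,open('pics/'+f+'.pkl','wb')); return c
E
python3 - <<'E'
from h import *
for n in ['scene','side','wrist']:
    c=snap(n,n+'0.png'); print(n,c['K'],c['distortion'],c['position'],c['attitude'])
print(telemetry.observe())
E
```

```text
pics
scene [[491.72980952   0.         314.41171097]
 [  0.         491.72980952 245.56471259]
 [  0.           0.           1.        ]] [-0.08567436  0.          0.          0.          0.        ] [ 0.16979797 -0.78589919  0.90315935] [-2.38552226  0.58828318 -0.19239017]
side [[515.43906747   0.         325.25453   ]
 [  0.         515.43906747 237.66465962]
 [  0.           0.           1.        ]] [-0.00995529  0.          0.          0.          0.        ] [0.31409032 0.71803218 0.54887293] [-0.24056921  2.59102388 -1.56321059]
wrist [[430.49448684   0.         320.46168881]
 [  0.         430.49448684 238.85044692]
 [  0.           0.           1.        ]] [-0.09773599  0.          0.          0.          0.        ] [0.52318267 0.08473837 0.37254767] [ 2.80874246e+00 -3.16527575e-04 -1.54347770e-03]
{'t': 0.15, 'joints': array([-1.39294273e-01,  2.91156213e-01, -1.53955476e-01,  1.12671531e+00,
        6.71691964e-06,  1.43148110e+00]), 'qvel': array([-0.00053126, -0.00011062,  0.00362801, -0.00093349,  0.00123884,
        0.00066021]), 'joint_torque': array([ 1.43475558e-03, -5.37369597e+01,  3.31521606e+01,  1.14745408e-02,
       -1.60248046e-04, -2.47105180e-05]), 'position': array([5.24656747e-01, 5.71529837e-05, 2.30860522e-01]), 'eef_rot': array([-2.22083334e+00, -2.22087987e+00,  9.66060265e-04]), 'wrist_force': array([ 1.08820955,  0.04556987, -0.51146536]), 'torque': array([ 0.01639025, -0.01148591,  0.05127956]), 'grip_force': 0.0, 'finger_gap': 0.9982420814272942}
```

View pics/scene0.png

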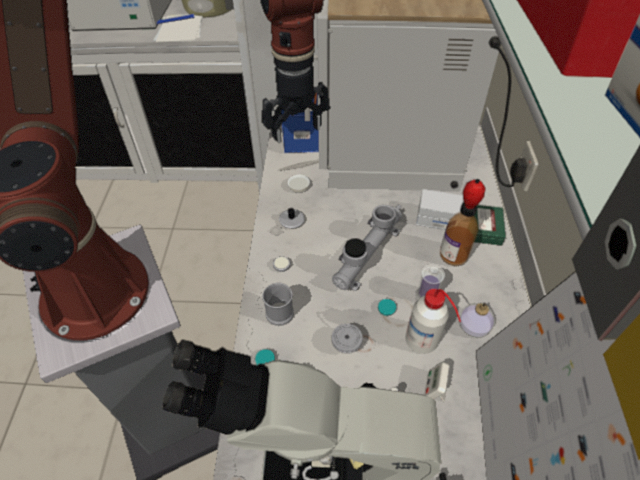

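View pics/side0.png

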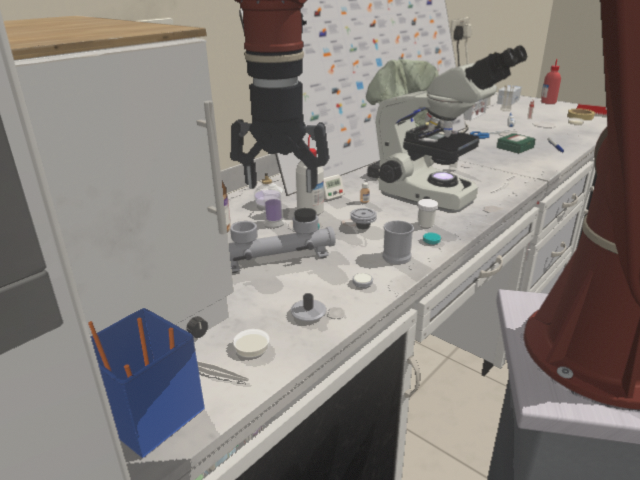

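View pics/wrist0.png

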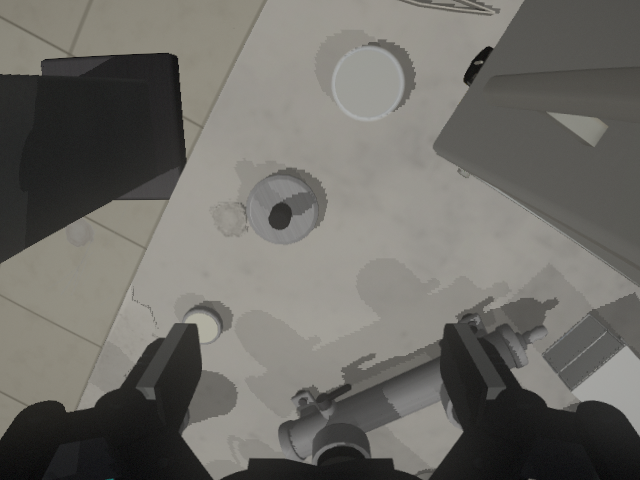

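```bash
python3 - <<'E'
import cv2
a=cv2.imread('pics/scene0.png')[170:370,235:435]; cv2.imwrite('pics/c1.png',cv2.resize(a,(600,600),interpolation=cv2.INTER_CUBIC))
a=cv2.imread('pics/side0.png')[190:340,220:460-20]; cv2.imwrite('pics/c2.png',cv2.resize(a,None,fx=3.6,fy=3.6,interpolation=cv2.INTER_CUBIC))
E
```

```text
(no output)
```

View pics/c1.png

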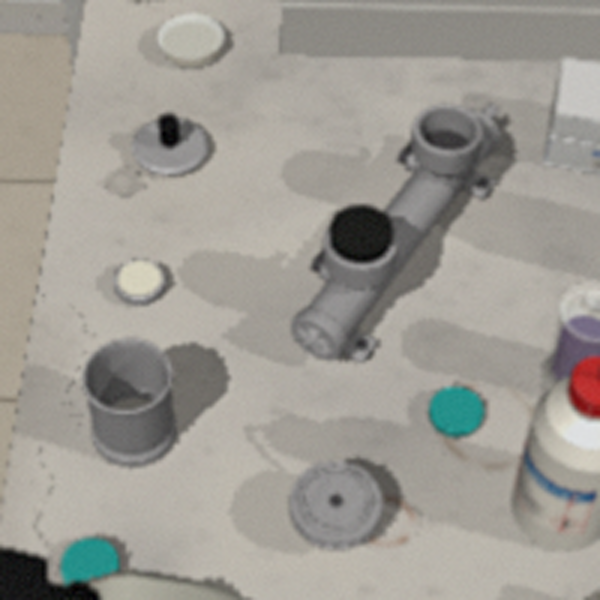

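View pics/c2.png

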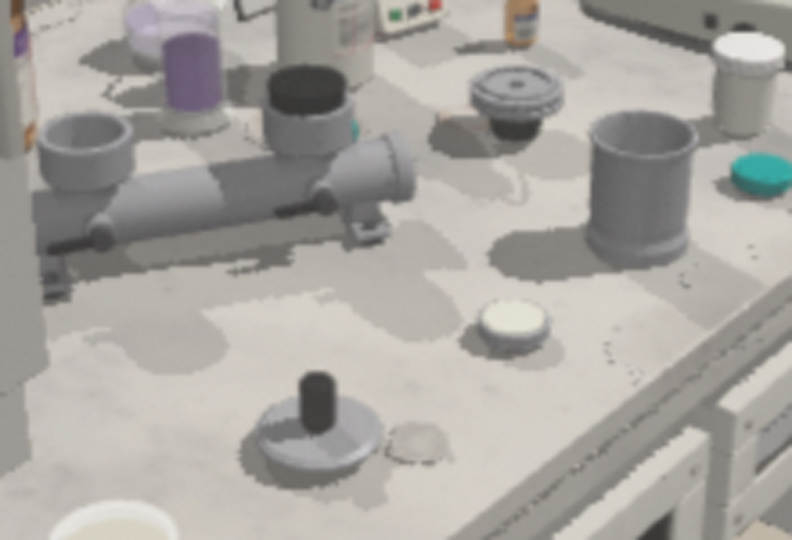

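```bash
cat >> h.py <<'E'
import pickle
def ray(c,uv,z):
    p=cv2.undistortPoints(np.array([[uv]],float),c['K'],c['distortion'])[0,0]
    d=R.from_rotvec(c['attitude']).apply([p[0],p[1],1]); o=c['position']; return o+d*(z-o[2])/d[2]
def proj(c,P):
    r=R.from_rotvec(c['attitude']).inv(); 
    return cv2.projectPoints(np.array(P,float).reshape(-1,3),r.as_rotvec(),-r.apply(c['position']),c['K'],c['distortion'])[0][:,0]
def circ(x,y,z,d,n=60):
    t=np.linspace(0,2*np.pi,n); return np.c_[x+d/2*np.cos(t),y+d/2*np.sin(t),z+0*t]
def load(f): return pickle.load(open('pics/'+f+'.pkl','rb'))
E
python3 - <<'E'
from h import *
s=load('scene0.png');d=load('side0.png')
T={'port':(447,131,86,141,.086),'bung':(361,233,307,88,.098),'plate':(171,146,320,432,.012),'knob':(169,120,318,380,.040),'puck':(139,279,514,321,.012),'funnel':(129,377,642,134,.072),'base':(336,501,517,87,.036)}
for k,(a,b,e,f,z) in T.items():
    print(k,ray(s,(235+a/3,170+b/3),z)[:2].round(4),ray(d,(220+e/3.6,190+f/3.6),z)[:2].round(4))
print('other turq',ray(s,(387,307),.01),ray(s,(265,356),.01),'dish',ray(s,(298,184),.01),'bottle',ray(s,(425,345),.0),'cup',ray(d,(427,224),0), ray(d,(120/3.6+220+300/3.6*0,190),0))
def R3(p): return p
S=s['color'][:,:,::-1].copy();D=d['color'][:,:,::-1].copy()
S=cv2.resize(S,None,fx=3,fy=3,interpolation=cv2.INTER_CUBIC);D=cv2.resize(D,None,fx=3,fy=3,interpolation=cv2.INTER_CUBIC)
dims={'port':(54,.086),'bung':(47,.098),'plate':(64,.012),'puck':(40,.012),'funnel':(62,.072),'base':(62,.034)}
for k,(dd,z) in dims.items():
    a,b,e,f,zz=T[k]
    p=(ray(s,(235+a/3,170+b/3),zz)+ray(d,(220+e/3.6,190+f/3.6),zz))/2
    for c,I in((s,S),(d,D)): cv2.polylines(I,[((proj(c,circ(p[0],p[1],z,dd/1000))+.5)*3-.5).round().astype(int)],True,(0,0,255),1)
A=S[510:1110,705:1305]; 
A=cv2.resize(A,(400,400)) if 0 else A
cv2.imwrite('pics/o1.png',A); cv2.imwrite('pics/o2.png',D[590:1030,660:1320])
E
```

```text
port [ 0.6556 -0.1671] [ 0.6519 -0.153 ]
bung [ 0.5412 -0.2314] [ 0.5403 -0.2165]
plate [ 0.49   -0.0182] [ 0.4886 -0.0086]
knob [ 0.491  -0.0156] [ 0.4897 -0.0124]
puck [ 0.4082 -0.1316] [ 0.4077 -0.1262]
funnel [ 0.3507 -0.2487] [ 0.3503 -0.2428]
base [ 0.4385 -0.3799] [ 0.4373 -0.3698]
other turq [ 0.55822965 -0.34489392  0.01      ] [ 0.28009204 -0.32857634  0.01      ] dish [0.55901291 0.08883489 0.01      ] bottle [ 0.58159483 -0.45481861  0.        ] cup [ 0.28926443 -0.41705176  0.        ] [ 0.76788681 -0.55109045  0.        ]
```

View pics/o1.png

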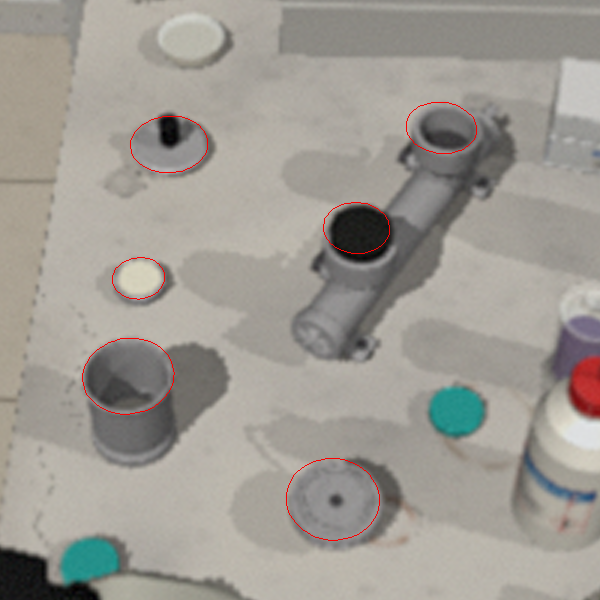

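View pics/o2.png

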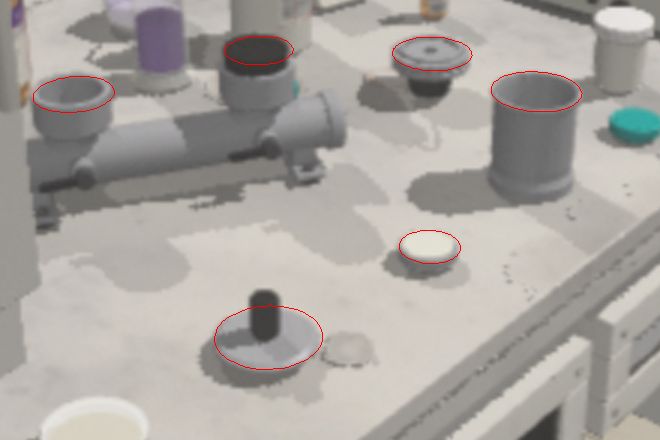

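```bash
python3 - <<'E'
from h import *
w=load('wrist0.png')
print(ray(w,(283.5,211),.012),ray(w,(280,216),.04),ray(w,(202,326),.012),ray(w,(368.5,83),.015),ray(w,(342,440),.098))
W=cv2.resize(w['color'][:,:,::-1],None,fx=2,fy=2)
for p,z,d in((ray(w,(283.5,211),.012),.012,.064),(ray(w,(202,326),.012),.012,.04),(ray(w,(342,440),.098),.098,.047)):
    cv2.polylines(W,[(proj(w,circ(p[0],p[1],z,d))*2).round().astype(int)],True,(0,0,255),1)
cv2.imwrite('pics/o3.png',W[300:900,200:1000])
E
```

```text
[ 0.49069525 -0.0143335   0.012     ] [ 0.49028666 -0.01079725  0.04      ] [ 0.40837721 -0.12891103  0.012     ] [0.5608195  0.09158134 0.015     ] [ 0.54060383 -0.18619137  0.098     ]
```

View pics/o3.png

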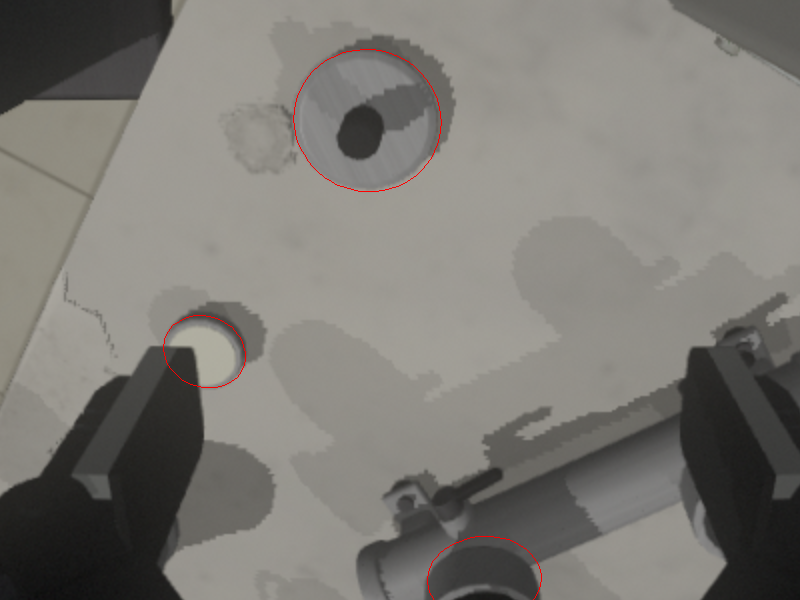

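Candidates: puck = pale disc at scene (281,263), with the turquoise discs at (387,307) and (265,356) rejected. The open cup is at (384,214); the one at (355,248) has the black bung. Base is at (347,337), funnel at (278,296), lid at (291,218). The crops show each choice clearly, and the wrist view agrees with the scene/side mean. Now moving to hover over the base.

```bash
python3 -m jog '[[[-0.0375,-0.0087,0.009],[0,0,0],0.0854],[[-0.0375,-0.0087,0.009],[0,0,0],0.0854],[[-0.0375,-0.0087,0.009],[0,0,0],0.0854],[[-0.0375,-0.0087,0.009],[0,0,0],0.0854],[[-0.0375,-0.0087,0.009],[0,0,0],0.0854],[[-0.0375,-0.0087,0.009],[0,0,0],0.0854],[[-0.0375,-0.0087,0.009],[0,0,0],0.0854],[[-0.0375,-0.0087,0.009],[0,0,0],0.0854],[[-0.0375,-0.0087,0.009],[0,0,0],0.0854],[[-0.0375,-0.0087,0.009],[0,0,0],0.0854]]'
python3 - <<'E'
from h import *
c=snap('wrist','w1.png');s=telemetry.observe();print(s['position'],s['eef_rot'],s['joints'])
E
```

```text
t: 1.15
position: [0.4373, -0.3764, 0.1407]
eef_rot: [-2.221, -2.221, -0.0]
wrist_force: [0.5, -0.4, 0.3]
finger_gap: 0.996
grip_force: 0.0
[ 0.4358272  -0.38151186  0.13930672] [ 2.22449487  2.21750622 -0.00372796] [-0.84391893  0.45627707 -0.15668581  0.95708188 -0.00233477  0.73002314]
```

View pics/w1.png

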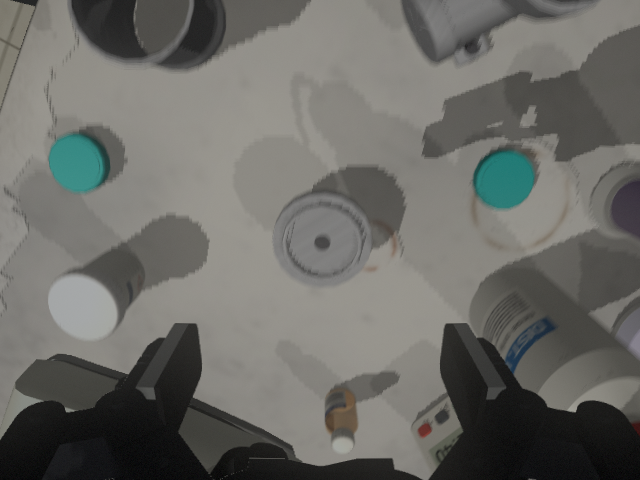

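```bash
cat >> h.py <<'E'
def fit(c,x,y,circles,r=.012,sig=1.0):
    """grid search of axis x,y: most mean gradient, along the outline's normal, on circles (z,d)"""
    g=cv2.GaussianBlur(cv2.cvtColor(c['color'],cv2.COLOR_RGB2GRAY).astype(np.float32),(0,0),sig)
    gx,gy=cv2.Sobel(g,cv2.CV_32F,1,0),cv2.Sobel(g,cv2.CV_32F,0,1)
    def score(a,b):
        t=0
        for z,d in circles:
            p=proj(c,circ(a,b,z,d,120)); tg=np.gradient(p,axis=0); n=np.c_[tg[:,1],-tg[:,0]]/np.linalg.norm(tg,axis=1)[:,None]
            m=p.astype(np.float32)[None]
            sx=cv2.remap(gx,m,None,cv2.INTER_LINEAR)[0];sy=cv2.remap(gy,m,None,cv2.INTER_LINEAR)[0]
            t+=np.minimum(np.abs(sx*n[:,0]+sy*n[:,1]),80).mean()
        return t
    for h,st in((r,.001),(.0015,.0003)):
        q=np.arange(-h,h+1e-6,st); best=max((score(x+i,y+j),x+i,y+j) for i in q for j in q); _,x,y=best
    return np.array(best).round(4)
E
python3 - <<'E'
from h import *
c=load('w1.png'); print(c['position'],c['attitude'])
p=ray(c,(322,239),.035);print(p)
print(fit(c,p[0],p[1],[(.034,.062)]),fit(c,p[0],p[1],[(.034,.062),(.037,.05),(.037,.045)]))
s=load('scene0.png');d=load('side0.png')
for n,x,y,z,dd in(('base',.438,-.375,.034,.062),('port',.6535,-.16,.086,.054),('fun',.3505,-.246,.072,.062),('puck',.408,-.129,.012,.033),('lid',.49,-.0135,.012,.064)):
    print(n,fit(s,x,y,[(z,dd)]),fit(d,x,y,[(z,dd)]))
print(telemetry.observe()['position'])
E
```

```text
[ 0.4357325  -0.29174258  0.28248187] [ 2.80889430e+00 -6.79935201e-04 -2.37642689e-04]
[ 0.43660442 -0.37735476  0.035     ]
[38.4352  0.4362 -0.3791] [104.5391   0.4369  -0.3787]
base [65.3584  0.436  -0.38  ] [71.9623  0.442  -0.3787]
port [64.9235  0.6542 -0.1663] [59.5714  0.6528 -0.1623]
fun [62.9676  0.3509 -0.243 ] [66.5241  0.3532 -0.2427]
puck [79.9977  0.408  -0.1306] [63.438   0.4093 -0.1293]
lid [ 5.67654e+01  4.95300e-01 -2.25000e-02] [ 6.25579e+01  4.91700e-01 -1.19000e-02]
[ 0.4358272  -0.38151186  0.13930672]
```

```bash
python3 -m jog '[[[0,0,0],[0,0,0],0.0854],[[0,0,0.02],[0,0,0],0.0854],[[0,0,0.02],[0,0,0],0.0854],[[0,0,0.02],[0,0,0],0.0854],[[0,0,0.02],[0,0,0],0.0854],[[0,0,0.02],[0,0,0],0.0854],[[0,0,0.01],[0,0,0],0.0854],[[0,0,0.005],[0,0,0],0.0854],[[0,0,0.002],[0,0,0],0.0854],[[0,0,0],[0,0,0],0.0854]]'
python3 -c "
from h import *
s=telemetry.observe();print(s['position'],s['eef_rot'],s['qvel'])"
```

```text
t: 2.2
position: [0.4384, -0.3751, 0.0248]
eef_rot: [2.221, 2.221, -0.0]
wrist_force: [0.5, -1.2, -0.0]
finger_gap: 1.003
grip_force: 0.0
[ 0.43835332 -0.37508987  0.02481454] [ 2.22065437e+00  2.22127378e+00 -7.85651576e-06] [-0.00308592 -0.0066753   0.00779656  0.0031347  -0.00113982 -0.00135974]
```

```bash
python3 -m jog '[[[-0.0038,-0.0013,0.005],[0,0,0],0.0854],[[0,0,0.01],[0,0,0],0.0854],[[0,0,0.004],[0,0,0],0.0854],[[0,0,0],[0,0,0],0.03],[[0,0,0],[0,0,0],0.03],[[0,0,0],[0,0,0],0.03],[[0,0,0],[0,0,0],0.03],[[0,0,0],[0,0,0],0.03],[[0,0,0],[0,0,0],0.03],[[0,0,0],[0,0,0],0.03]]'

```

```text
t: 3.2
position: [0.4368, -0.3789, 0.0056]
eef_rot: [2.221, 2.221, -0.0]
wrist_force: [-1.2, 1.0, 5.4]
finger_gap: 0.702
grip_force: 64.9
```

```bash
python3 -m jog '[[[0,0,-0.01],[0,0,0],0.03],[[0,0,-0.03],[0,0,0],0.03],[[0,0,-0.04],[0,0,0],0.03],[[0,0,-0.04],[0,0,0],0.03],[[0.03,0.03,-0.02],[0,0,0],0.03],[[0.04,0.04,0],[0,0,0],0.03],[[0.04,0.04,0],[0,0,0],0.03],[[0.03,0.03,0],[0,0,0],0.03],[[0.019,0.023,0],[0,0,0],0.03],[[0,0,0],[0,0,0],0.03]]'
python3 - <<'E'
from h import *
c=snap('wrist','w2.png');s=telemetry.observe();print(c['position'],c['attitude'],s['position'],s['grip_force'])
k=load('scene0.png');print('brown',ray(k,(457,262),0),'purple',ray(k,(428,290),0))
print(fit(c,.653,-.164,[(.086,.054)]),fit(c,.653,-.164,[(.086,.044)]),fit(c,.541,-.224,[(.086,.054)]),fit(c,.541,-.224,[(.098,.047)]))
E
```

```text
t: 4.2
position: [0.5929, -0.2261, 0.1454]
eef_rot: [2.216, 2.226, 0.002]
wrist_force: [-1.3, -0.4, -2.2]
finger_gap: 0.702
grip_force: 65.5
[ 0.59075191 -0.14147763  0.28724226] [2.80914478e+00 5.00314701e-03 2.69221668e-03] [ 0.59134919 -0.22757881  0.14533869] 65.50384998321533
brown [ 0.77359745 -0.31294325  0.        ] purple [ 0.66727056 -0.34545643  0.        ]
[58.2374  0.6547 -0.1654] [72.2921  0.6547 -0.1653] [52.385   0.5417 -0.2323] [61.2527  0.543  -0.2257]
```

View pics/w2.png

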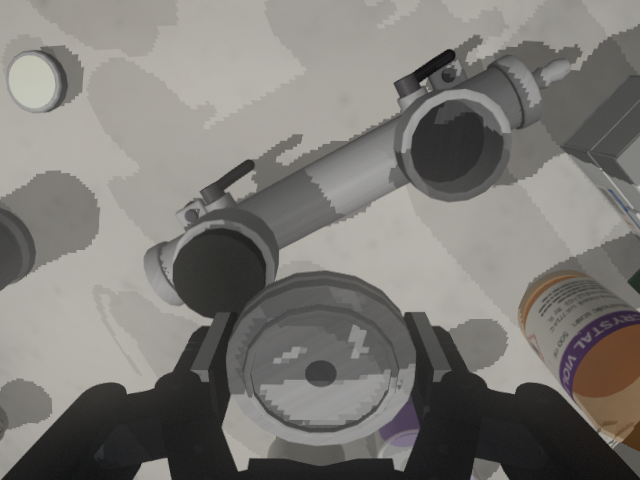

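```bash
python3 - <<'E'
from h import *
c=load('w2.png'); 
# TCP at picture time from the camera offset (camera - TCP from first picture)
t=np.array([.592,-.2261,.1454])
tc=c['position']-np.array([-.0012,.0847,.1417]);print(tc)
print(fit(c,tc[0],tc[1],[(.1397+.034,.062)],.006)[1:]-tc[:2],fit(c,tc[0],tc[1],[(.1767,.05),(.1767,.045)],.006)[1:]-tc[:2])
print(telemetry.observe()['position'])
E
```

```text
[ 0.59195191 -0.22617763  0.14554226]
[-0.00025191  0.00197763] [-0.00135191  0.00427763]
[ 0.59134919 -0.22757881  0.14533869]
```

```bash
python3 -m jog '[[[0.012,0.012,0],[0,0,0],0.03],[[0.015,0.015,0],[0,0,0],0.03],[[0.015,0.015,0],[0,0,0],0.03],[[0.0118,0.013,0],[0,0,0],0.03],[[0,0,0.01],[0,0,0],0.03],[[0,0,0.015],[0,0,0],0.03],[[0,0,0.015],[0,0,0],0.03],[[0,0,0.005],[0,0,0],0.03],[[0,0,0],[0,0,0],0.03],[[0,0,0],[0,0,0],0.03]]'
python3 - <<'E'
from h import *
c=snap('side','s3.png');k=snap('scene','k3.png');s=telemetry.observe();print(s['position'],s['grip_force'])
a=cv2.resize(c['color'][150:300,150:350,::-1],(533,400),interpolation=cv2.INTER_CUBIC);b=cv2.resize(k['color'][140:240,320:440,::-1],None,fx=4,fy=4,interpolation=cv2.INTER_CUBIC)
o=np.zeros((800,533,3),np.uint8);o[:400]=a;o[400:,:480]=b;cv2.imwrite('pics/v3.png',cv2.resize(o,(400,600)))
E
```

```text
t: 5.25
position: [0.6454, -0.1759, 0.1008]
eef_rot: [2.222, 2.22, 0.0]
wrist_force: [0.1, 0.9, -1.6]
finger_gap: 0.702
grip_force: 65.6
[ 0.64579312 -0.175718    0.10119275] 65.56798696517944
```

View pics/v3.png

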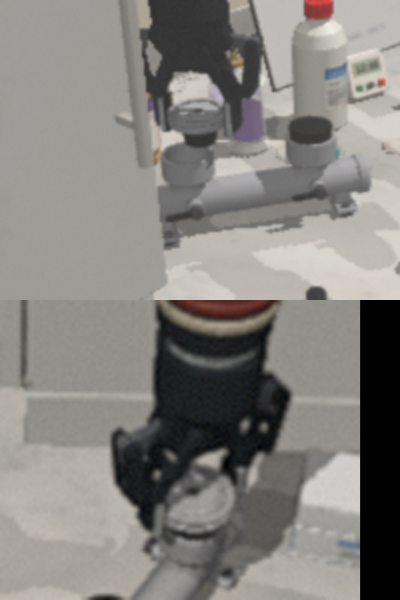

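```bash
python3 -m jog '[[[0.005,0.0045,0],[0,0,0],0.03],[[0.005,0.0045,0],[0,0,0],0.03],[[0,0,0],[0,0,0],0.03],[[0,0,0],[0,0,0],0.03],[[0,0,0.006],[0,0,0],0.03],[[0,0,0.006],[0,0,0],0.03],[[0,0,0.006],[0,0,0],0.03],[[0,0,0.006],[0,0,0],0.03],[[0,0,0],[0,0,0],0.03],[[0,0,0],[0,0,0],0.03]]'

```

```text
t: 6.35
position: [0.6543, -0.1653, 0.0761]
eef_rot: [-2.221, -2.221, 0.0]
wrist_force: [-0.3, 0.4, -1.8]
finger_gap: 0.705
grip_force: 65.4
```

No contact forces yet. About 6.5 mm still to go.

```bash
python3 -m jog '[[[0,0,0.003],[0,0,0],0.03],[[0,0,0.002],[0,0,0],0.03],[[0,0,0.001],[0,0,0],0.03],[[0,0,0.001],[0,0,0],0.03],[[0,0,0],[0,0,0],0.03],[[0,0,0],[0,0,0],0.03],[[0,0,0],[0,0,0],0.03],[[0,0,0],[0,0,0],0.03],[[0,0,0],[0,0,0],0.03],[[0,0,0],[0,0,0],0.03]]'

```

```text
t: 7.35
position: [0.6546, -0.1653, 0.0697]
eef_rot: [2.221, 2.221, 0.0]
wrist_force: [0.0, 2.5, 4.6]
finger_gap: 0.704
grip_force: 66.0
```

```bash
python3 -m jog '[[[0,0,0],[0,0,0],0.08],[[0,0,0],[0,0,0],0.08],[[0,0,0],[0,0,0],0.08],[[0,0,0],[0,0,0],0.08],[[0,0,-0.005],[0,0,0],0.08],[[0,0,-0.02],[0,0,0],0.08],[[0,0,-0.03],[0,0,0],0.08],[[0,0,-0.03],[0,0,0],0.08],[[0,0,-0.02],[0,0,0],0.08],[[0,0,0],[0,0,0],0.0854]]'
python3 - <<'E'
from h import *
c=snap('wrist','w4.png');s=telemetry.observe();print(s['position'],c['position'])
C=[(.098,.062),(.101,.05),(.101,.045)]
print([fit(c,.6547,-.1655,[q]) for q in C],fit(c,.6547,-.1655,C))
w=cv2.resize(c['color'][120:360,160:480,::-1],None,fx=2,fy=2);d=imaging.camera('side')
o=np.zeros((600,640,3),np.uint8);o[:480]=w;cv2.imwrite('pics/v4.png',np.hstack([w[:,120:520],cv2.resize(d['color'][200:280,200:280,::-1],(380,480),interpolation=cv2.INTER_CUBIC)]))
E
```

```text
t: 8.35
position: [0.6562, -0.1659, 0.1782]
eef_rot: [2.218, 2.218, 0.004]
wrist_force: [-0.2, -0.4, 0.1]
finger_gap: 0.995
grip_force: 0.0
[ 0.65532293 -0.16565066  0.17607513] [ 0.65382995 -0.08094497  0.31974482]
[array([50.4362,  0.653 , -0.1648]), array([48.9878,  0.6541, -0.1582]), array([67.5464,  0.6534, -0.1639])] [145.4555   0.6534  -0.1642]
```

View pics/v4.png

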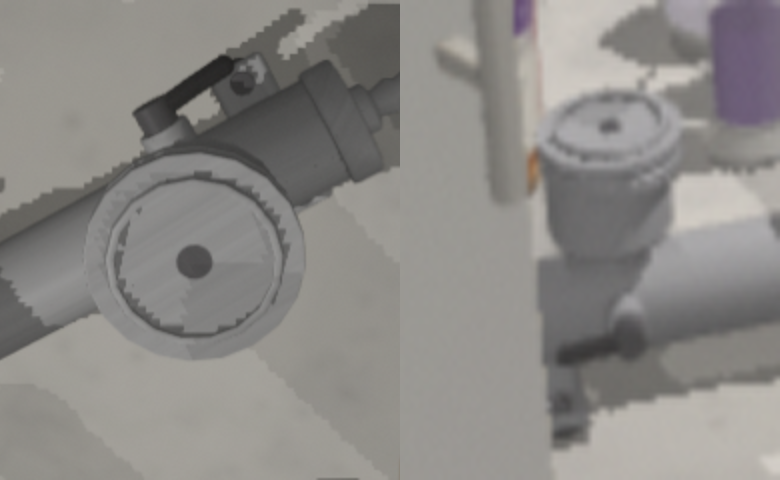

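```bash
python3 -m jog '[[[0.004,-0.02,0],[0,0,0],0.0854],[[0.004,-0.03,0],[0,0,0],0.0854],[[0.004,-0.035,0],[0,0,0],0.0854],[[0.004,-0.035,0],[0,0,0],0.0854],[[0.004,-0.035,0.01],[0,0,0],0.0854],[[0.004,-0.035,0.02],[0,0,0],0.0854],[[0.004,-0.03,0.02],[0,0,0],0.0854],[[0.004,-0.02,0.01],[0,0,0],0.0854],[[0.003,-0.006,0],[0,0,0],0.0854],[[0,0,0],[0,0,0],0.0854]]'
python3 - <<'E'
from h import *
c=snap('wrist','w5.png');s=telemetry.observe();print(s['position'],c['position'])
print(fit(c,.408,-.13,[(.012,.033)]),fit(c,.408,-.13,[(.012,.040)]),fit(c,.408,-.13,[(.012,.033),(.012,.04)]))
E
```

```text
t: 9.45
position: [0.4079, -0.1299, 0.1142]
eef_rot: [-2.221, -2.22, 0.0]
wrist_force: [0.3, -0.4, 0.5]
finger_gap: 1.001
grip_force: 0.0
[ 0.4092491  -0.13052357  0.11467768] [ 0.40642628 -0.04529048  0.25595662]
[80.     0.407 -0.131] [49.0669  0.406  -0.131 ] [125.4935   0.4064  -0.131 ]
```

```bash
python3 -m jog '[[[0,0,0.01],[0,0,0],0.0854],[[0,0,0.02],[0,0,0],0.0854],[[0,0,0.025],[0,0,0],0.0854],[[0,0,0.02],[0,0,0],0.0854],[[0,0,0.01],[0,0,0],0.0854],[[0,0,0],[0,0,0],0.0854],[[0,0,0],[0,0,0],0.0854],[[0,0,0],[0,0,0],0.0854],[[0,0,0],[0,0,0],0.07],[[0,0,0],[0,0,0],0.07]]'
python3 - <<'E'
from h import *
c=snap('wrist','w6.png');s=telemetry.observe();print(s['position'],c['position'])
print(fit(c,.407,-.131,[(.012,.033)]),fit(c,.407,-.131,[(.012,.040)]))
c=load('w5.png');print(fit(c,.407,-.131,[(.012,.033)],sig=2))
E
```

```text
t: 10.5
position: [0.4089, -0.1305, 0.0299]
eef_rot: [2.221, 2.221, 0.001]
wrist_force: [-0.1, -0.1, 0.2]
finger_gap: 0.82
grip_force: 0.0
[ 0.40874254 -0.13045382  0.02974208] [ 0.40711239 -0.04573026  0.17154365]
[74.3173  0.4067 -0.131 ] [49.0324  0.4067 -0.1278]
[62.2356  0.407  -0.1306]
```

```bash
python3 -m jog '[[[-0.0005,-0.0015,0.01],[0,0,0],0.07],[[0,0,0.01],[0,0,0],0.07],[[0,0,0.0055],[0,0,0],0.07],[[0,0,0],[0,0,0],0.07],[[0,0,0],[0,0,0],0.02],[[0,0,0],[0,0,0],0.02],[[0,0,0],[0,0,0],0.02],[[0,0,0],[0,0,0],0.02],[[0,0,0],[0,0,0],0.02],[[0,0,0],[0,0,0],0.02]]'

```

```text
t: 11.55
position: [0.4071, -0.1309, 0.0044]
eef_rot: [2.221, 2.221, 0.0]
wrist_force: [-2.0, 1.6, 8.1]
finger_gap: 0.432
grip_force: 59.1
```

```bash
python3 -m jog '[[[0,0,-0.02],[0,0,0],0.02],[[0,0,-0.035],[0,0,0],0.02],[[0,0.01,-0.04],[0,0,0],0.02],[[-0.004,0.03,-0.035],[0,0,0],0.02],[[-0.005,0.035,-0.01],[0,0,0],0.02],[[-0.005,0.035,0],[0,0,0],0.02],[[-0.005,0.035,0],[0,0,0],0.02],[[-0.005,0.035,0],[0,0,0],0.02],[[-0.005,0.03,0],[0,0,0],0.02],[[-0.003,0.02,0],[0,0,0],0.02]]'
python3 -m jog '[[[0,0.005,0],[0,0,0],0.02],[[0,0,0],[0,0,0],0.02],[[0,0,0],[0,0,0],0.02],[[0,0,0],[0,0,0],0.02],[[0,0,0],[0,0,0],0.02],[[0,0,0],[0,0,0],0.02],[[0,0,0],[0,0,0],0.02],[[0,0,0],[0,0,0],0.02],[[0,0,0],[0,0,0],0.02],[[0,0,0],[0,0,0],0.02]]'
python3 - <<'E'
from h import *
c=snap('wrist','w7.png');s=telemetry.observe();print(s['position'],c['position'])
p=s['position']; off=p[2]-.0044
print(fit(c,p[0],p[1],[(.012+off,.033)],.006),fit(c,p[0],p[1],[(.012+off,.033),(.012+off,.04)],.006),fit(c,.654,-.1643,[(.098,.062)],.008),fit(c,.654,-.1643,[(.101,.045),(.101,.05),(.098,.062)],.008))
E
```

```text
t: 12.55
position: [0.6387, -0.163, 0.1437]
eef_rot: [2.221, 2.221, 0.001]
wrist_force: [0.7, 0.4, -0.2]
finger_gap: 0.426
grip_force: 60.4
t: 13.55
position: [0.6419, -0.1628, 0.1438]
eef_rot: [-2.221, -2.221, 0.0]
wrist_force: [-0.0, -0.6, -0.0]
finger_gap: 0.429
grip_force: 60.4
[ 0.64188183 -0.16278702  0.14373919] [ 0.64030773 -0.07808012  0.28551046]
[71.8602  0.6402 -0.1628] [92.6577  0.6402 -0.1628] [39.3812  0.653  -0.1656] [88.0093  0.653  -0.166 ]
```

```bash
python3 -m jog '[[[-0.0022,0.0064,0],[0,0,0],0.02],[[0,0.0064,0],[0,0,0],0.02],[[0,0,0],[0,0,0],0.02],[[0,0,0.01],[0,0,0],0.02],[[0,0,0.01],[0,0,0],0.02],[[0,0,0.01],[0,0,0],0.02],[[0,0,0],[0,0,0],0.02],[[0,0,0],[0,0,0],0.02],[[0,0,0],[0,0,0],0.02],[[0,0,0],[0,0,0],0.02]]'
python3 - <<'E'
from h import *
c=snap('wrist','w8.png');s=telemetry.observe();p=s['position'];print(p)
off=p[2]-.0044
print(fit(c,p[0]-.0017,p[1],[(.012+off,.033)],.004),fit(c,.653,-.165,[(.098,.062)],.005),fit(c,.653,-.165,[(.101,.05),(.098,.062)],.005))
E
```

```text
t: 14.6
position: [0.655, -0.1651, 0.1143]
eef_rot: [2.221, 2.221, 0.001]
wrist_force: [-0.2, 0.1, -0.9]
finger_gap: 0.425
grip_force: 60.4
[ 0.65497734 -0.16510437  0.11429656]
[72.3759  0.6533 -0.1651] [41.6667  0.653  -0.1657] [67.6805  0.6533 -0.1657]
```

Aligned to within about 0.6 mm. Lowering the last 12 mm.

```bash
python3 -m jog '[[[-0.0003,0,0.003],[0,0,0],0.02],[[0,0,0.003],[0,0,0],0.02],[[0,0,0.002],[0,0,0],0.02],[[0,0,0.0015],[0,0,0],0.02],[[0,0,0.0015],[0,0,0],0.02],[[0,0,0.001],[0,0,0],0.02],[[0,0,0],[0,0,0],0.02],[[0,0,0],[0,0,0],0.02],[[0,0,0],[0,0,0],0.02],[[0,0,0],[0,0,0],0.02]]'

```

```text
t: 15.65
position: [0.6547, -0.1653, 0.1025]
eef_rot: [2.221, 2.221, 0.0]
wrist_force: [-2.7, 0.4, 6.0]
finger_gap: 0.43
grip_force: 61.1
```

```bash
python3 -m jog '[[[0,0,0],[0,0,0],0.07],[[0,0,0],[0,0,0],0.07],[[0,0,0],[0,0,0],0.07],[[0,0,-0.01],[0,0,0],0.07],[[0,0,-0.02],[0,0,0],0.0854],[[0,0,-0.03],[0,0,0],0.0854],[[0,0,-0.02],[0,0,0],0.0854],[[0,0,0],[0,0,0],0.0854],[[0,0,0],[0,0,0],0.0854],[[0,0,0],[0,0,0],0.0854]]'
python3 - <<'E'
from h import *
c=snap('wrist','w9.png');s=telemetry.observe();p=s['position'];print(p)
print(fit(c,.653,-.165,[(.110,.033)],.005),fit(c,.653,-.165,[(.110,.04)],.005),fit(c,.653,-.165,[(.098,.062)],.005),fit(c,.653,-.165,[(.101,.05),(.098,.062)],.005))
d=imaging.camera('side');w=cv2.resize(c['color'][150:330,220:420,::-1],(400,360))
cv2.imwrite('pics/v9.png',np.hstack([w,cv2.resize(d['color'][200:280,200:280,::-1],(360,360),interpolation=cv2.INTER_CUBIC)]))
E
```

```text
t: 16.65
position: [0.6542, -0.1651, 0.1809]
eef_rot: [-2.22, -2.22, 0.001]
wrist_force: [-0.2, -0.1, -0.3]
finger_gap: 0.999
grip_force: 0.0
[ 0.65406945 -0.16506506  0.18069034]
[80.      0.653  -0.1653] [55.0245  0.6514 -0.1617] [48.6188  0.653  -0.165 ] [77.043   0.653  -0.1647]
```

View pics/v9.png

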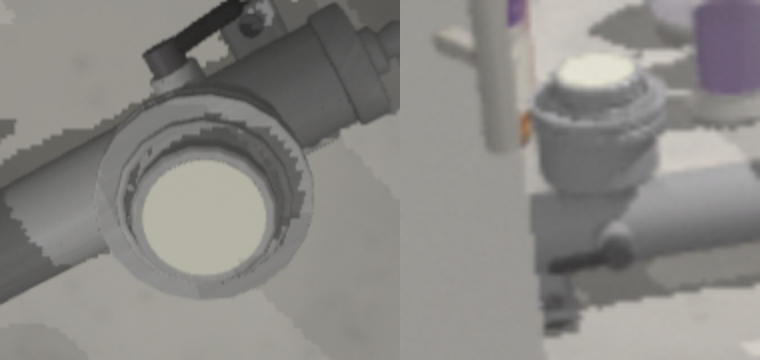

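```bash
python3 -m jog '[[[-0.004,-0.02,0],[0,0,0],0.0854],[[-0.008,-0.03,0],[0,0,0],0.0854],[[-0.009,-0.035,0],[0,0,0],0.0854],[[-0.009,-0.036,0],[0,0,0],0.0854],[[-0.009,-0.036,0],[0,0,0],0.0854],[[-0.009,-0.036,0],[0,0,0],0.0854],[[-0.009,-0.036,0.005],[0,0,0],0.0854],[[-0.009,-0.035,0.005],[0,0,0],0.0854],[[-0.008,-0.025,0],[0,0,0],0.0854],[[-0.004,-0.013,0],[0,0,0],0.0854]]'
python3 -m jog '[[[0,0,0],[0,0,0],0.0854],[[0,0,0],[0,0,0],0.0854],[[0,0,0],[0,0,0],0.0854],[[0,0,0],[0,0,0],0.0854],[[0,0,0],[0,0,0],0.0854],[[0,0,0],[0,0,0],0.0854],[[0,0,0],[0,0,0],0.0854],[[0,0,0],[0,0,0],0.0854],[[0,0,0],[0,0,0],0.0854],[[0,0,0],[0,0,0],0.0854]]'
python3 - <<'E'
from h import *
c=snap('wrist','w10.png');s=telemetry.observe();p=s['position'];print(p)
for q in ([(.072,.062)],[(.072,.057)],[(.072,.062),(.072,.057)]): print(fit(c,.352,-.243,q,.012))
E
```

```text
t: 17.75
position: [0.3506, -0.2432, 0.1713]
eef_rot: [-2.222, -2.219, 0.0]
wrist_force: [-0.5, 0.1, -0.4]
finger_gap: 1.001
grip_force: 0.0
t: 18.75
position: [0.3527, -0.2433, 0.1718]
eef_rot: [-2.222, -2.221, 0.0]
wrist_force: [-0.6, -0.3, -0.4]
finger_gap: 0.996
grip_force: 0.0
[ 0.35271257 -0.24332207  0.17182753]
[49.7086  0.348  -0.2454]
[79.8621  0.3477 -0.246 ]
[128.0491   0.348   -0.2457]
```

```bash
python3 -m jog '[[[-0.0023,-0.003,0.01],[0,0,0],0.0854],[[0,0,0.02],[0,0,0],0.0854],[[0,0,0.025],[0,0,0],0.0854],[[0,0,0.025],[0,0,0],0.0854],[[0,0,0.025],[0,0,0],0.0854],[[0,0,0.025],[0,0,0],0.0854],[[0,0,0.015],[0,0,0],0.0854],[[0,0,0.007],[0,0,0],0.0854],[[0,0,0],[0,0,0],0.0854],[[0,0,0],[0,0,0],0.0854]]'
python3 -m jog '[[[0,0,0],[0,0,0],0.03],[[0,0,0],[0,0,0],0.03],[[0,0,0],[0,0,0],0.03],[[0,0,0],[0,0,0],0.03],[[0,0,0],[0,0,0],0.03],[[0,0,0],[0,0,0],0.03],[[0,0,0],[0,0,0],0.03],[[0,0,0],[0,0,0],0.03],[[0,0,0],[0,0,0],0.03],[[0,0,0],[0,0,0],0.03]]'
```

```text
t: 19.8
position: [0.3498, -0.2458, 0.0201]
eef_rot: [2.221, 2.221, -0.0]
wrist_force: [-0.4, 0.2, 0.1]
finger_gap: 0.999
grip_force: 0.0
t: 20.8
position: [0.3499, -0.2461, 0.0208]
eef_rot: [2.221, 2.22, -0.001]
wrist_force: [-4.3, 1.5, 12.2]
finger_gap: 0.669
grip_force: 58.7
```

```bash
python3 -m jog '[[[0,0,-0.01],[0,0,0],0.03],[[0,0,-0.03],[0,0,0],0.03],[[0,0,-0.035],[0,0,0],0.03],[[0,0,-0.035],[0,0,0],0.03],[[0,0,-0.025],[0,0,0],0.03],[[0,0,0],[0,0,0],0.03],[[0,0,0],[0,0,0],0.03],[[0.004,0.02,0],[0,0,0],0.03],[[0.008,0.03,0],[0,0,0],0.03],[[0.009,0.035,0],[0,0,0],0.03]]'
python3 -m jog '[[[0.009,0.035,0],[0,0,0],0.03],[[0.009,0.035,0],[0,0,0],0.03],[[0.009,0.035,0],[0,0,0],0.03],[[0.009,0.035,0],[0,0,0],0.03],[[0.009,0.03,0],[0,0,0],0.03],[[0.009,0.025,0],[0,0,0],0.03],[[0.005,0.015,0],[0,0,0],0.03],[[0,0,0],[0,0,0],0.03],[[0,0,0],[0,0,0],0.03],[[0,0,0],[0,0,0],0.03]]'
python3 - <<'E'
from h import *
c=snap('wrist','w11.png');s=telemetry.observe();p=s['position'];print(p)
z=.072+p[2]-.0205
for q in ([(z,.062)],[(z,.057)],[(z,.062),(z,.057)]): print(fit(c,p[0]-.0017,p[1],q,.008))
E
```

```text
t: 21.8
position: [0.4343, -0.2238, 0.1533]
eef_rot: [-2.221, -2.218, 0.001]
wrist_force: [0.3, -0.6, -1.4]
finger_gap: 0.667
grip_force: 62.9
t: 22.8
position: [0.6434, -0.1657, 0.1539]
eef_rot: [-2.221, -2.22, 0.002]
wrist_force: [-0.1, 0.2, -2.3]
finger_gap: 0.664
grip_force: 63.0
[ 0.64360684 -0.1658643   0.15429272]
[24.3334  0.6422 -0.1652]
[27.4712  0.6424 -0.1623]
[48.4029  0.6419 -0.1652]
```

```bash
python3 -m jog '[[[0.0004,0.0056,0],[0,0,0],0.03],[[0,0.0056,0],[0,0,0],0.03],[[0,0,0],[0,0,0],0.03],[[0,0,0],[0,0,0],0.03],[[0,0,0.008],[0,0,0],0.03],[[0,0,0.009],[0,0,0],0.03],[[0,0,0.008],[0,0,0],0.03],[[0,0,0],[0,0,0],0.03],[[0,0,0],[0,0,0],0.03],[[0,0,0],[0,0,0],0.03]]'
python3 - <<'E'
from h import *
d=snap('side','s12.png');k=snap('scene','k12.png');p=telemetry.observe()['position'];print(p)
cv2.imwrite('pics/v12.png',np.hstack([cv2.resize(d['color'][170:280,190:300,::-1],(400,400),interpolation=cv2.INTER_CUBIC),cv2.resize(k['color'][150:250,330:430,::-1],(400,400),interpolation=cv2.INTER_CUBIC)]))
f=p[2]-.0205
print(f,[fit(d,.655,-.163,[(z,dd)],.008) for z,dd in((f,.061),(f+.072,.062),(.098,.062))])
E
```

```text
t: 23.85
position: [0.6561, -0.1653, 0.1301]
eef_rot: [2.221, 2.221, 0.0]
wrist_force: [0.1, -0.1, -1.8]
finger_gap: 0.669
grip_force: 63.0
[ 0.65617966 -0.16528956  0.1302121 ]
0.10971209898923813 [array([33.3821,  0.6571, -0.1667]), array([45.645 ,  0.6613, -0.1583]), array([41.4156,  0.6645, -0.1672])]
```

```bash
python3 -m jog '[[[0,-0.0013,0],[0,0,0],0.03],[[0,0,0],[0,0,0],0.03],[[0,0,0.003],[0,0,0],0.03],[[0,0,0.003],[0,0,0],0.03],[[0,0,0.002],[0,0,0],0.03],[[0,0,0.0015],[0,0,0],0.03],[[0,0,0.001],[0,0,0],0.03],[[0,0,0],[0,0,0],0.03],[[0,0,0],[0,0,0],0.03],[[0,0,0],[0,0,0],0.03]]'

```

```text
t: 24.95
position: [0.6547, -0.1652, 0.1194]
eef_rot: [2.221, 2.221, 0.0]
wrist_force: [-0.6, 0.3, -1.2]
finger_gap: 0.671
grip_force: 63.0
```

Foot is at about 0.099, past the boss top (0.101) with no contact. Finishing slowly.

```bash
python3 -m jog '[[[0,0,0.0005],[0,0,0],0.03],[[0,0,0.0005],[0,0,0],0.03],[[0,0,0.0005],[0,0,0],0.03],[[0,0,0.0005],[0,0,0],0.03],[[0,0,0],[0,0,0],0.03],[[0,0,0],[0,0,0],0.03],[[0,0,0],[0,0,0],0.03],[[0,0,0],[0,0,0],0.03],[[0,0,0],[0,0,0],0.03],[[0,0,0],[0,0,0],0.03]]'

```

```text
t: 25.95
position: [0.6547, -0.1653, 0.1189]
eef_rot: [2.221, 2.221, 0.001]
wrist_force: [-4.8, 1.6, 11.5]
finger_gap: 0.667
grip_force: 63.6
```

```bash
python3 -m jog '[[[0,0,0],[0,0,0],0.0854],[[0,0,0],[0,0,0],0.0854],[[0,0,0],[0,0,0],0.0854],[[0,0,0],[0,0,0],0.0854],[[0,0,-0.01],[0,0,0],0.0854],[[0,0,-0.025],[0,0,0],0.0854],[[0,0,-0.03],[0,0,0],0.0854],[[0,0,-0.03],[0,0,0],0.0854],[[0,0,-0.025],[0,0,0],0.0854],[[0,0,0],[0,0,0],0.0854]]'
python3 - <<'E'
from h import *
c=snap('wrist','w13.png');d=imaging.camera('side');p=telemetry.observe()['position'];print(p)
z=.170
for q in ([(z,.062)],[(z,.057)],[(z,.062),(z,.057)],[(.098,.062)]): print(fit(c,.653,-.165,q,.008))
print([fit(d,.655,-.163,[(z,dd)],.008) for z,dd in((.170,.062),(.098,.0615))])
E
python3 -m jog '[[[0.01,-0.01,0],[0,0,0],0.0854],[[0.015,-0.015,0],[0,0,0],0.0854],[[0.02,-0.02,0],[0,0,0],0.0854],[[0.02,-0.02,0.01],[0,0,0],0.0854],[[0.02,-0.025,0.02],[0,0,0],0.0854],[[0.02,-0.025,0.02],[0,0,0],0.0854],[[0.02,-0.025,0.02],[0,0,0],0.0854],[[0.015,-0.015,0.01],[0,0,0],0.0854],[[0.012,-0.008,0],[0,0,0],0.0854],[[0,0,0],[0,0,0],0.0854]]'
python3 -m jog '[[[0,0,0],[0,0,0],0.0854],[[0,0,0],[0,0,0],0.0854],[[0,0,0],[0,0,0],0.0854],[[0,0,0],[0,0,0],0.0854],[[0,0,0],[0,0,0],0.0854],[[0,0,0],[0,0,0],0.0854],[[0,0,0],[0,0,0],0.06],[[0,0,0],[0,0,0],0.06],[[0,0,0],[0,0,0],0.06],[[0,0,0],[0,0,0],0.06]]'
python3 - <<'E'
from h import *
c=snap('wrist','w14.png');p=telemetry.observe()['position'];print(p)
for q in ([(.012,.064)],[(.04,.018)],[(.012,.064),(.04,.018)]): print(fit(c,.4893,-.0135,q,.01))
E
```

```text
t: 26.95
position: [0.6564, -0.1658, 0.2422]
eef_rot: [2.217, 2.217, 0.005]
wrist_force: [-0.4, -0.4, -0.3]
finger_gap: 1.0
grip_force: 0.0
[ 0.65494682 -0.16527895  0.23817875]
[42.5669  0.65   -0.1646]
[76.266   0.6527 -0.1653]
[116.0956   0.653   -0.165 ]
[40.5299  0.6533 -0.1627]
[array([54.6593,  0.6547, -0.1627]), array([26.3635,  0.6609, -0.1725])]
t: 28.05
position: [0.4906, -0.012, 0.1572]
eef_rot: [-2.219, -2.222, 0.001]
wrist_force: [0.2, -1.3, -0.9]
finger_gap: 1.001
grip_force: 0.0
t: 29.05
position: [0.4916, -0.0132, 0.1573]
eef_rot: [2.221, 2.222, 0.0]
wrist_force: [-0.2, 0.6, -0.7]
finger_gap: 0.704
grip_force: 0.0
[ 0.49158778 -0.01316709  0.1573161 ]
[ 4.13623e+01  4.94600e-01 -8.80000e-03]
[ 5.9374e+01  4.8890e-01 -1.1900e-02]
[ 9.80718e+01  4.89300e-01 -1.28000e-02]
```

```bash
python3 -m jog '[[[0.0006,-0.0009,0.01],[0,0,0],0.06],[[0,0,0.02],[0,0,0],0.06],[[0,0,0.025],[0,0,0],0.06],[[0,0,0.025],[0,0,0],0.06],[[0,0,0.025],[0,0,0],0.06],[[0,0,0.02],[0,0,0],0.06],[[0,0,0.01],[0,0,0],0.06],[[0,0,0.006],[0,0,0],0.06],[[0,0,0],[0,0,0],0.06],[[0,0,0],[0,0,0],0.06]]'
python3 -m jog '[[[0,0,0],[0,0,0],0.0],[[0,0,0],[0,0,0],0.0],[[0,0,0],[0,0,0],0.0],[[0,0,0],[0,0,0],0.0],[[0,0,0],[0,0,0],0.0],[[0,0,0],[0,0,0],0.0],[[0,0,0],[0,0,0],0.0],[[0,0,0],[0,0,0],0.0],[[0,0,0],[0,0,0],0.0],[[0,0,0],[0,0,0],0.0]]'
```

```text
t: 30.1
position: [0.4912, -0.0127, 0.0169]
eef_rot: [2.221, 2.221, 0.001]
wrist_force: [-0.9, -0.3, 0.7]
finger_gap: 0.7
grip_force: 0.0
t: 31.1
position: [0.4911, -0.0126, 0.0169]
eef_rot: [2.221, 2.221, 0.001]
wrist_force: [-1.2, 0.3, 5.9]
finger_gap: 0.184
grip_force: 58.4
```

```bash
python3 -m jog '[[[0,0,-0.01],[0,0,0],0.0],[[0,0,-0.025],[0,0,0],0.0],[[0,0,-0.03],[0,0,0],0.0],[[0,0,-0.035],[0,0,0],0.0],[[0,0,-0.035],[0,0,0],0.0],[[0,0,-0.035],[0,0,0],0.0],[[0,0,-0.025],[0,0,0],0.0],[[-0.01,0.01,0],[0,0,0],0.0],[[-0.015,0.015,0],[0,0,0],0.0],[[-0.02,0.02,0],[0,0,0],0.0]]'
python3 -m jog '[[[-0.02,0.022,0],[0,0,0],0.0],[[-0.02,0.022,0],[0,0,0],0.0],[[-0.02,0.022,0],[0,0,0],0.0],[[-0.02,0.022,0],[0,0,0],0.0],[[-0.015,0.016,0],[0,0,0],0.0],[[-0.01,0.01,0],[0,0,0],0.0],[[0,0,0],[0,0,0],0.0],[[0,0,0],[0,0,0],0.0],[[0,0,0],[0,0,0],0.0],[[0,0,0],[0,0,0],0.0]]'
python3 - <<'E'
from h import *
c=snap('wrist','w15.png');p=telemetry.observe()['position'];print(p)
z=p[2]-.0169+.012
print(z,fit(c,p[0]-.0017,p[1],[(z,.064)],.006),fit(c,p[0]-.0017,p[1],[(z+.028,.018)],.006))
E
```

```text
t: 32.1
position: [0.5357, -0.0579, 0.2112]
eef_rot: [-2.22, -2.222, 0.0]
wrist_force: [-0.2, -0.3, -1.6]
finger_gap: 0.182
grip_force: 58.8
t: 33.1
position: [0.6493, -0.162, 0.2114]
eef_rot: [-2.221, -2.222, 0.0]
wrist_force: [-0.6, 1.3, -1.5]
finger_gap: 0.184
grip_force: 58.8
[ 0.64938473 -0.16208158  0.21156319]
0.20666319487923698 [33.6398  0.6464 -0.1618] [34.9159  0.6497 -0.1618]
```

```bash
python3 -m jog '[[[-0.0015,0.0026,0],[0,0,0],0.0],[[-0.0015,0.0027,0],[0,0,0],0.0],[[0,0,0],[0,0,0],0.0],[[0,0,0.006],[0,0,0],0.0],[[0,0,0.008],[0,0,0],0.0],[[0,0,0.007],[0,0,0],0.0],[[0,0,0.004],[0,0,0],0.0],[[0,0,0],[0,0,0],0.0],[[0,0,0],[0,0,0],0.0],[[0,0,0],[0,0,0],0.0]]'
python3 -m jog '[[[0,0,0.002],[0,0,0],0.0],[[0,0,0.0015],[0,0,0],0.0],[[0,0,0.001],[0,0,0],0.0],[[0,0,0.001],[0,0,0],0.0],[[0,0,0.0005],[0,0,0],0.0],[[0,0,0.0005],[0,0,0],0.0],[[0,0,0],[0,0,0],0.0],[[0,0,0],[0,0,0],0.0],[[0,0,0],[0,0,0],0.0],[[0,0,0],[0,0,0],0.0]]'
```

```text
t: 34.15
position: [0.6552, -0.1657, 0.1867]
eef_rot: [2.221, 2.221, 0.0]
wrist_force: [-0.0, 1.0, -1.7]
finger_gap: 0.187
grip_force: 58.8
t: 35.15
position: [0.655, -0.1656, 0.18]
eef_rot: [2.221, 2.221, 0.0]
wrist_force: [-0.2, 0.8, 1.6]
finger_gap: 0.188
grip_force: 59.1
```

```bash
python3 -m jog '[[[0,0,0.0003],[0,0,0],0.0],[[0,0,0],[0,0,0],0.05],[[0,0,0],[0,0,0],0.05],[[0,0,0],[0,0,0],0.05],[[0,0,0],[0,0,0],0.05],[[0,0,-0.01],[0,0,0],0.05],[[0,0,-0.02],[0,0,0],0.05],[[0,0,-0.03],[0,0,0],0.05],[[0,0,-0.03],[0,0,0],0.05],[[0,0,-0.02],[0,0,0],0.05]]'
python3 -m jog '[[[0,-0.01,0],[0,0,0],0.05],[[0,-0.02,0],[0,0,0],0.05],[[0,-0.03,0],[0,0,0],0.05],[[0,-0.03,0],[0,0,0],0.05],[[0,-0.03,0],[0,0,0],0.05],[[0,-0.02,0],[0,0,0],0.05],[[0,0,0],[0,0,0],0.05],[[0,0,0],[0,0,0],0.05],[[0,0,0],[0,0,0],0.05],[[0,0,0],[0,0,0],0.05]]'
python3 - <<'E'
from h import *
d=snap('side','s16.png');k=snap('scene','k16.png')
D=cv2.resize(d['color'][140:290,180:330,::-1],(400,400),interpolation=cv2.INTER_CUBIC);K=cv2.resize(k['color'][110:250,310:450,::-1],(400,400),interpolation=cv2.INTER_CUBIC)
cv2.imwrite('pics/v16.png',np.hstack([D,K]))
for c in(d,k): print([fit(c,.655,-.164,[q],.008) for q in((.175,.064),(.203,.018),(.098,.062))])
E
```

```text
t: 36.15
position: [0.6555, -0.1657, 0.2927]
eef_rot: [2.22, 2.22, 0.002]
wrist_force: [0.5, -0.0, 0.1]
finger_gap: 0.585
grip_force: 0.0
t: 37.15
position: [0.5157, -0.1656, 0.2894]
eef_rot: [-2.221, -2.222, -0.0]
wrist_force: [-0.0, -0.3, 0.3]
finger_gap: 0.583
grip_force: 0.0
[array([53.8048,  0.6497, -0.156 ]), array([68.3922,  0.658 , -0.1726]), array([27.1233,  0.6609, -0.1735])]
[array([52.4666,  0.6504, -0.1685]), array([66.7243,  0.6526, -0.1683]), array([48.8365,  0.66  , -0.1563])]
```

View pics/v16.png

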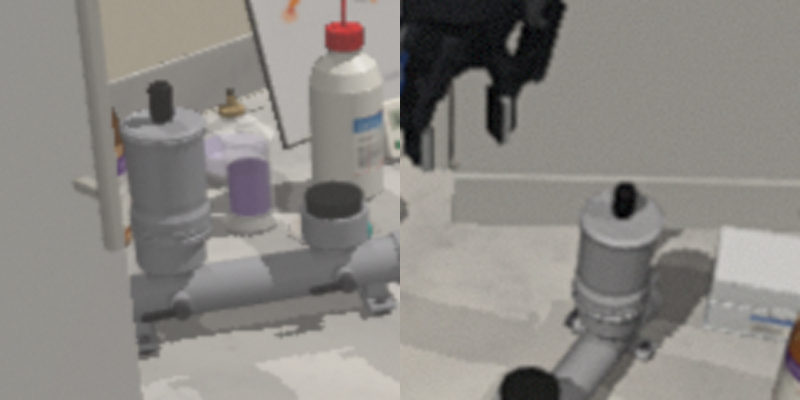

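The last picture shows the whole stack upright on the open cup, with the lid level on the funnel rim and the gripper clear of it.

```bash
python3 -c "
from bench import arm; print(arm.sign_off())"
```

```text
the job is handed in; nothing more can be done
None
```

The filtration unit is back together on the open cup (base, puck, funnel, then lid), each part seated at its expected height and let go; the job was handed in at about 37 s, with no verdict returned.

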